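# Clear the leak-test console and reset its peak pointer

### The arm

A 6-joint arm with a two-finger parallel gripper is mounted at the origin on the work surface. World frame = base frame: x ahead of the robot, y to its left, z up, the work surface at z = 0. Lengths are in m, angles in degrees, forces in N, time in s.
With the tool pointing down it reaches from about 0.25 to 0.85 m from the base axis. Payload 12.5 kg.
Tool frame: the origin (TCP) lies at the very end of the fingers, on their centre line; the grasp point (between the pads) lies 19 mm behind it (ctrl.grasp_offset is the distance from the TCP to the grasp point, in m); z points along the fingers, y is the line along which they close (so a half turn about z gives the same grasp; the last joint's range is limited). The gripper opens to 93 mm and grips with 3 to 60 N. Pads are 15 mm wide; open, the fingers measure 128 mm over their backs; the gripper's body (75 mm by 188 mm) begins 65 mm behind the grasp point.
Start: joints at [72.387, 20.094, 94.641, -0, 65.266, -4.847], TCP at [0.121, 0.536, 0.219] pointing down, gripper open.
Joint ranges: [-157.81, 157.81], [-45, 120.19], [0.68, 151.7], [-89.99, 269.99], [4.06, 180], [-164.3, 164.3]. Speed limits (degrees/s): [127.2, 127.2, 159.86, 180, 180, 180].

### API

Orientations are given as a 3x3 rotation matrix whose columns are the frame's x, y, z axes.
In Python, from bench import ctrl gives the robot as it stands.
- The arm moves only by the tool drive_tool, never from a script. Its argument "motion" is a list of rows, each a list of 7 numbers: the shift along the world's x, y, z in m, then the turn, a rotation vector about the world's x, y, z in rad, then the closure, from 0 (fully open) to 1 (shut). In form: [[dx, dy, dz, rx, ry, rz, claw], ...]. A call has 1 to 8 rows; each row shifts and turns the commanded pose from where the row before left it; what a row does not reach is not made up. A row lasts 1/12 s, in which the tool goes at most 41.7 mm and 7.16 degrees, less where a joint would pass 70% of its speed; a pose out of reach is approached as far as the arm can. A call with a gripper value outside its range is refused whole. The fingers move at their own pace and stop on an object; "force" is the grip in N (left out, the last holds). Time passes only in rows, so rows that do not move let the fingers close. It gives the time, the measured TCP pose, the force, the opening and the grip force at its end, in the units of the state.
- ctrl.observe(): the state, without advancing time (a new reading comes with each control period).
- ctrl.get_image(name): name is "scene" or "top"; returns a dict with "image" (420x560x3 uint8, red, green, blue), "mtx" (3x3 intrinsics, pixels), "k1" (the pictures are not rectified: a ray, as slopes to the right and down, at radius r is drawn at 1 + k1 r^2 times it, then the intrinsics apply), "camera_from_world" (4x4, takes a point from world to camera coordinates). Camera axes: x right, y up, looking along -z (the intrinsics and any distortion apply to the point x, -y, -z); pixel columns grow to the right and rows downward; lengths in m; the calibration is good to about 2 mm. A picture is of the moment at which its call begins. There is no depth.
- ctrl.hand_in(): hands the job in; it is judged then, once.
Trained networks look in a picture, given as the dict that the camera call returned (one of the last four; its "shot" number tells which), for a name from the list of things; names that differ only in an ending like _2 or _b are one class to them, and where a whole thing is asked for, a point or a joint stands for the part that bears it (a point fixed in the world has none). Each returns a list of dicts, best first, with "confidence" (0 to 1); they miss things now and then, are a little off and sometimes report something else, mostly with a low value. They report only what shows in the picture. A call takes as long as a camera call. They do not tell look-alikes from the thing itself.
- ctrl.cut_out(name, picture): "region" (420x560 bool, what is visible of it) and "location" ([column, row] in pixels, amid what is visible of it).
The state is a dict: "time": time; "joints": joint angles; "dq": joint speeds; "joint_torque": joint torques, N m; "tool_pos": TCP position; "ee_rot": TCP orientation; "force": force on the tool from outside, world axes, zero at the start; "wrist_torque": the same for the moment, N m; "gripper_width": finger opening in m; "grasp_force": force on a finger pad.
Only numpy, scipy, OpenCV 4.12 (cv2) and the standard library are available. Lean on these libraries where they do the work, as an engineer would, in place of code of your own. Each camera call takes 0.05 s, during which the arm holds its last target. There are 200 camera calls.

### The job

Get the leak-test console ready for the next part: first lift the tall steel spool piece off the deck in front of the gauge and stand it upright, wholly on the round black rubber mat. Then turn the black reset knob in the middle of the sloping gauge anticlockwise until its pointer is fully back at the zero stop, and let go. Do not tip the spool over, and leave the other things lying about where they are.

Things in the scene. Friction and masses are not known exactly. Their poses are not given: they have to be found in the camera images.
- knob (a joint): reset knob with peak pointer on the console's gauge: 0 at the zero stop (pointer at the dial's lower left seen from the robot, beside a small dark pin); grows as the pointer turns clockwise, looking onto the dial; starts at 1.0 to 2.4 rad, travel 4.6. Stiff (0.06 N m): stays where left
- knob_grip (a point): on the knob's axis, 27 mm above the dial face, 10 mm below the knob's top; z = knob axis out of the dial, 26 degrees off vertical, leaning to the robot side; x = along the bar, the way the pointer points; turns with the knob. Bar 50 mm long (x), 13 wide (y), 8.5 to 37 mm above the dial; hub below it 36 mm diameter; flat pointer strip 65 mm from axis to tip, 4 mm above the dial
- console: fixed grey console, 190 mm wide (y), x from -155 to +122 mm; origin on the table below the middle of the dial face (there 75 mm high). Level deck 30 mm high from x = -155 to -72 mm; behind it a panel with white dial (142 mm diameter, rim 5 mm proud) rises at 26 degrees to a flat back part 110 mm high with a small port to 128 mm
- spool: tall steel spool piece, loose, standing on the console's deck close in front of the dial, in the way of a gripper reaching for the knob: 160 mm high, a 56 mm diameter flange 12 mm thick at each end, 42 mm tube between; about 0.5 kg; origin at the centre of its underside, z up along its axis
- mat: round black rubber mat, fixed on the table to the left or right of the console, 140 mm diameter, 4 mm thick; origin at the centre of its underside
- pallet: square aluminium tray, fixed, on the other side of the console from the mat, 140 x 140 x 22 mm with a grey grinding disc in it; not needed; origin at the centre of its underside
- gland_ring: bystander: small loose steel ring, 34 mm diameter, 10 mm high, on the console's deck beside the spool; origin at the centre of its underside
- blank: bystander: loose steel blank flange, 70 mm diameter, 18 mm high, on the table; origin at the centre of its underside
- wrench: bystander: loose steel wrench, 170 mm long, lying flat on the table; origin on the underside near its middle, x along it
- jar: bystander: loose white jar with black cap, 60 mm diameter, 75 mm high; origin at the centre of its underside
- marker_cup: bystander: loose white plastic cup with four markers in it, 74 mm diameter, 131 mm high in all; origin at the centre of its underside
- sanding_block: bystander: loose cork sanding block, 110 x 60 x 35 mm; origin at the centre of its underside
- reducer: bystander: loose steel conical reducer, 72 mm diameter at the foot, 66 mm high; origin at the centre of its underside
Things that resemble listed ones, but are neither listed nor needed, are in the scene too. Leave any orange look-alike of the spool alone.

How it is judged:
By the outcome, as a careful person would: the job done as asked, in the order asked, and still so for the second after the job is handed in, with the robot touching nothing.
It also fails if it takes over 72 s, if anything falls off the work surface, if the arm or the gripper's body presses on something with over 40 N, if the wrist force passes 120 N, or if a joint passes its speed limit or range.

## Working session

There is one attempt and no reset: what is moved stays moved. The work goes in short steps, Python scripts to look and compute and a tool call to move; the robot and the scene stay as the last step left them, time stands still between calls to the robot, and variables do not carry over. Pictures are saved under pics/ and viewed, at most 10 in all, crops included, and the job is handed in when it is done.

Besides the shell and the picture viewer there is one more tool, called after ">>>" as name(argument=value, ...), one argument or row to a line, values as JSON. drive_tool: Moves the arm, as the interface text tells. Its arguments: {"type":"object","properties":{"motion":{"type":"array","items":{"type":"array","items":{"type":"number"}}},"force":{"type":"number"}},"required":["motion"]}

```bash
mkdir -p pics; cat > h.py <<'E'
import numpy as np, cv2
from bench import ctrl
def pix2ray(p,uv):
    K=np.array(p["mtx"]);uv=np.atleast_2d(np.asarray(uv,float))
    n=cv2.undistortPoints(uv[:,None],K,np.array([p["k1"],0,0,0.]),None,None,None)[:,0] if 0 else cv2.undistortPoints(uv[:,None],K,np.array([p["k1"],0,0,0.]))[:,0]
    T=np.array(p["camera_from_world"]);d=np.c_[n[:,0],-n[:,1],-np.ones(len(n))]@T[:3,:3]
    return -T[:3,:3].T@T[:3,3],d
def onz(p,uv,z):
    o,d=pix2ray(p,uv);return o+d*((z-o[2])/d[:,2])[:,None]
def proj(p,X):
    T=np.array(p["camera_from_world"]);c=np.atleast_2d(X)@T[:3,:3].T+T[:3,3]
    c=c*[1,-1,-1]
    return cv2.projectPoints(c,np.zeros(3),np.zeros(3),np.array(p["mtx"]),np.array([p["k1"],0,0,0.]))[0][:,0]
def tri(p,a,q,b):
    o1,d1=pix2ray(p,a);o2,d2=pix2ray(q,b);d1=d1[0]/np.linalg.norm(d1);d2=d2[0]/np.linalg.norm(d2)
    A=sum(np.eye(3)-np.outer(d,d) for d in(d1,d2));y=sum((np.eye(3)-np.outer(d,d))@o for o,d in((o1,d1),(o2,d2)))
    X=np.linalg.solve(A,y);return X,np.linalg.norm(np.cross(X-o1,d1)),np.linalg.norm(np.cross(X-o2,d2))
E
python3 - <<'E'
from h import *
P={n:ctrl.get_image(n) for n in("scene","top")}
for n,p in P.items():
    cv2.imwrite(f"pics/{n}0.png",p["image"][...,::-1])
    T=np.array(p["camera_from_world"]);print(n,"cam",(-T[:3,:3].T@T[:3,3]).round(3))
    for t in"knob console spool mat pallet gland_ring blank wrench jar marker_cup sanding_block reducer".split():
        for r in ctrl.cut_out(t,p)[:3]:
            m=r["region"];v,u=np.nonzero(m)
            print(t,round(r["confidence"],2),np.round(r["location"]),u.min(),u.max(),v.min(),v.max(),m.sum(),"z0:",onz(p,r["location"],0)[0,:2].round(3))
E
```

```text
scene cam [ 1.073 -0.625  0.771]
knob 0.8 [313. 222.] 300 320 213 231 279 z0: [0.57  0.122]
console 0.62 [324. 242.] 258 369 206 285 5439 z0: [0.644 0.072]
spool 0.93 [351. 180.] 342 364 161 205 724 z0: [0.546 0.376]
spool 0.86 [279. 202.] 266 287 173 234 1042 z0: [0.432 0.136]
spool 0.85 [256. 266.] 244 270 234 297 1199 z0: [ 0.555 -0.112]
mat 0.9 [315. 185.] 294 336 171 196 841 z0: [0.467 0.276]
mat 0.66 [208. 342.] 188 226 314 373 1709 z0: [ 0.625 -0.349]
pallet 0.62 [185. 288.] 147 229 257 324 3005 z0: [ 0.467 -0.28 ]
blank 0.82 [252. 197.] 244 265 190 205 289 z0: [0.346 0.101]
wrench 0.67 [209. 344.] 187 226 314 374 1758 z0: [ 0.631 -0.352]
wrench 0.62 [212. 235.] 192 234 215 251 337 z0: [ 0.379 -0.101]
jar 0.57 [386. 186.] 374 394 172 201 498 z0: [0.655 0.415]
jar 0.27 [207. 347.] 188 226 314 373 1692 z0: [ 0.633 -0.359]
marker_cup 0.7 [207. 345.] 188 226 314 373 1708 z0: [ 0.628 -0.356]
sanding_block 0.59 [121. 357.] 93 146 329 383 1580 z0: [ 0.506 -0.497]
reducer 0.73 [354. 159.] 343 363 144 164 286 z0: [0.485 0.494]
top cam [0.313 0.007 1.497]
knob 0.77 [266. 188.] 258 275 1
[... 332 characters left out ...]
.282]
mat 0.58 [270. 192.] 258 274 183 195 155 z0: [0.641 0.017]
pallet 0.92 [378. 242.] 352 403 220 271 2532 z0: [ 0.494 -0.286]
pallet 0.6 [454. 234.] 442 465 214 252 878 z0: [ 0.513 -0.508]
gland_ring 0.65 [248. 241.] 244 255 229 240 65 z0: [0.5   0.077]
blank 0.92 [241. 291.] 228 252 280 303 484 z0: [0.363 0.097]
blank 0.72 [272. 225.] 260 281 210 240 551 z0: [0.544 0.011]
wrench 0.91 [310. 288.] 281 336 280 296 394 z0: [ 0.37  -0.093]
wrench 0.53 [411. 178.] 395 427 164 194 754 z0: [ 0.678 -0.391]
wrench 0.4 [455. 232.] 441 464 214 251 834 z0: [ 0.517 -0.511]
marker_cup 0.66 [413. 180.] 395 427 163 194 761 z0: [ 0.673 -0.397]
reducer 0.56 [106. 244.] 96 120 233 256 466 z0: [0.494 0.48 ]
```

View pics/scene0.png

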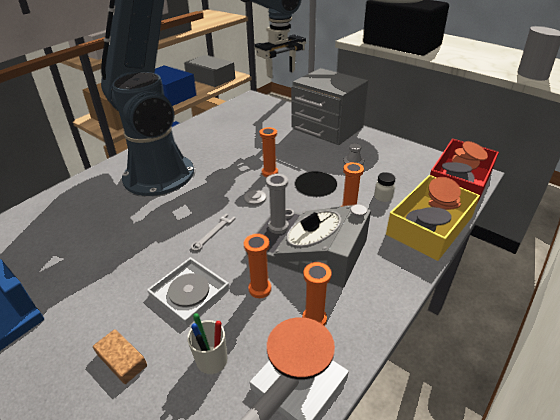

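View pics/top0.png

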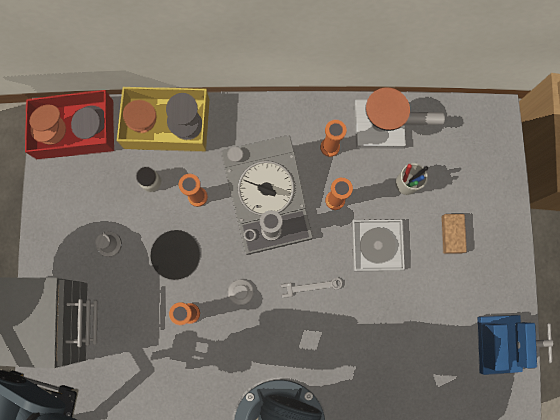

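The scene view shows the grey spool at (279,202), the mat at (315,185), and the knob at (313,222). In the top view they are at (270,225), (175,255) and (266,189), with the knob pointer to the left and slightly up. The console is yawed about +13°. Four orange look-alike spools stand around it.

```bash
cat > fit.py <<'E'
from h import *
from scipy.optimize import minimize
S=4;W,H=560*S,420*S
def draw(p,parts):
    m=np.zeros((H,W),np.uint8)
    for X in parts:
        h=cv2.convexHull(((proj(p,X)+.5)*S-.5).astype(np.float32))
        cv2.fillConvexPoly(m,np.round(h*16).astype(np.int32),1,shift=4)
    return m>0
t=np.linspace(0,2*np.pi,60);C=np.c_[np.cos(t),np.sin(t)]
def cyl(c,r,z0,z1): return np.array([[c[0]+r*a,c[1]+r*b,z] for z in(z0,z1) for a,b in C])
def spool(q): return [cyl(q,.028,q[2],q[2]+.012),cyl(q,.021,q[2],q[2]+.16),cyl(q,.028,q[2]+.148,q[2]+.16)]
def mat(q): return [cyl(q,.07,q[2],q[2]+.004)]
P=[(-.155,0),(-.155,.03),(-.072,.03),(.0,.075),(.0718,.110),(.122,.11),(.122,0)]
def Rz(a): return np.array([[np.cos(a),-np.sin(a),0],[np.sin(a),np.cos(a),0],[0,0,1]])
def console(q): # profile: front block + panel, convex pieces
    R=Rz(q[2]);f=lambda pts:np.array([[x,s*.095,z] for x,z in pts for s in(-1,1)])@R.T+[q[0],q[1],0]
    a=np.tan(np.radians(26));zf=.075-.072*a
    return [f([(-.155,0),(-.155,.03),(-.072,.03),(-.072,0)]),f([(-.072,0),(-.072,zf),(.035/a,.11),(.122,.11),(.122,0)])]
def up(m): return cv2.resize(m.astype(np.uint8),(W,H),interpolation=cv2.INTER_LINEAR)>0
def fit(model,q0,views,step,ign=None):
    M=[(p,cv2.resize(m.astype(np.float32),(W,H))>.5,None if ign is None else cv2.resize(ign[i].astype(np.float32),(W,H))>.1) for i,(p,m) in enumerate(views)]
    def cost(q):
        c=0
        for p,m,g in M:
            d=draw(p,model(q));x=d^m
            if g is not None:x&=~g
            c+=x.sum()/m.sum()
        return c
    sx=np.vstack([q0]+[np.array(q0)+np.eye(len(q0))[i]*step[i] for i in range(len(q0))])
    r=minimize(cost,q0,method="Nelder-Mead",options=dict(initial_simplex=sx,xatol=1e-4,fatol=1e-4));return r.x,r.fun
def pick(name,p,uv,names=None):
    b=None
    for n in [name]+(names or []):
        for r in ctrl.cut_out(n,p):
            d=np.hypot(*(np.array(r["location"])-uv))
            if d<12 and(b is None or d<b[0]): b=(d,r["region"])
        if b: return b[1]
E
python3 - <<'E'
from fit import *
s=ctrl.get_image("scene");p=ctrl.get_image("top")
ss=pick("spool",s,(279,202));sp=pick("spool",p,(272,225),["blank"])
q,c=fit(spool,[.51,.02,.03],[(s,ss),(p,sp)],[.02,.02,.01]);print("spool",q.round(4),c)
for nm,v in(("scene",(s,ss)),("top",(p,sp))):print(nm,[x.round(4) for x in fit(lambda a:spool([a[0],a[1],.03]),q[:2],[v],[.01,.01])[:1]])
ms=pick("mat",s,(315,185));mp=pick("mat",p,(175,255))
q,c=fit(mat,[.463,.282,0],[(s,ms),(p,mp)],[.02,.02,.01],);print("mat",q.round(4),c)
k=np.ones((5,5),np.uint8)
cs,cp=ctrl.cut_out("console",s)[0]["region"],ctrl.cut_out("console",p)[0]["region"]
os_=[pick("spool",s,a) for a in((256,266),(351,180))]
igs=ss|pick("knob",s,(313,222)); 
for o in os_: igs=igs|o
igp=sp|pick("knob",p,(266,188))
ign=[cv2.dilate(x.astype(np.uint8),k,iterations=2) for x in(igs,igp)]
q,c=fit(console,[.62,.02,.23],[(s,cs),(p,cp)],[.02,.02,.1],ign);print("console",q.round(4),c)
np.save("con.npy",q)
# rectify dial plane (height above dial h) from both views
a=np.radians(26);R=Rz(q[2])@np.array([[np.cos(a),0,-np.sin(a)],[0,1,0],[np.sin(a),0,np.cos(a)]])
out=[]
for v in(p,s):
    g=np.linspace(.085,-.085,400);U,V=np.meshgrid(g,g) # cols=y (left +), rows=x (up +)
    X=np.c_[V.ravel(),U.ravel(),0*U.ravel()]@R.T+[q[0],q[1],.075]
    uv=proj(v,X).astype(np.float32).reshape(400,400,2)
    im=cv2.remap(v["image"],uv[...,0],uv[...,1],cv2.INTER_CUBIC)[...,::-1].copy()
    cv2.circle(im,(200,200),int(.071/.17*400),(0,0,255),1);cv2.circle(im,(200,200),2,(0,0,255),-1);out.append(im)
cv2.imwrite("pics/dial.png",np.hstack(out))
# orange spools
for r in ctrl.cut_out("spool",p): print("sp top",np.round(r["location"]),onz(p,r["location"],.08)[0,:2].round(3))
E
```

```text
spool [0.5259 0.0144 0.028 ] 0.18739680061432862
scene [array([0.5244, 0.0143])]
top [array([0.5258, 0.0144])]
mat [0.4649 0.2816 0.0011] 0.09236584019882134
console [0.6341 0.0281 0.2281] 0.11413140026960816
sp top [181. 312.] [0.305 0.251]
sp top [270. 225.] [0.532 0.017]
sp top [340. 192.] [ 0.621 -0.174]
sp top [193. 187.] [0.637 0.223]
sp top [333. 137.] [ 0.775 -0.159]
```

View pics/dial.png

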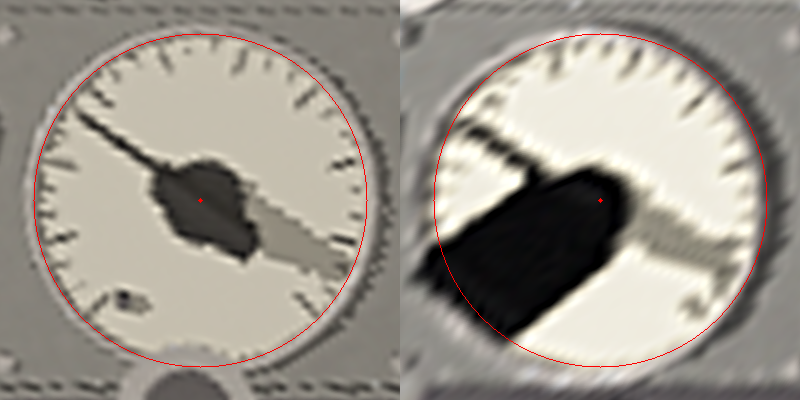

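The rectified dial fits well: left pane centre (199,200), pointer tip (80,115), zero-stop pin (122,298). The pointer is about 80° clockwise of the stop.

```bash
python3 -c "
from h import *
s=ctrl.observe();print(np.array(s['ee_rot']).round(4),s['tool_pos'],s['time'],s['gripper_width'])"
```

```text
[[-0.9753  0.221  -0.    ]
 [ 0.221   0.9753 -0.    ]
 [ 0.     -0.     -1.    ]] [0.12150378 0.53640097 0.21861437] 1.95 0.09276830055221369
```

>>> drive_tool(
  motion=[
    [0,0,0.02,0,0,0,0],
    [0.02,-0.02,0.02,0,0,0,0],
    [0.025,-0.032,0,0,0,0,0],
    [0.025,-0.032,0,0,0,0,0],
    [0.025,-0.032,0,0,0,0,0],
    [0.025,-0.032,0,0,0,0,0],
    [0.025,-0.032,0,0,0,0,0],
    [0.025,-0.032,0,0,0,0,0],
  ],
  force=40,
)

```text
time: 2.62
tool_pos: [0.2922, 0.3228, 0.2589]
ee_rot: [[-0.975, 0.221, 0.0], [0.221, 0.975, 0.0], [-0.0, 0.001, -1.0]]
force: [1.2, 0.4, 0.4]
gripper_width: 0.0929
grasp_force: 0.0
```

>>> drive_tool(
  motion=[
    [0.026,-0.0325,0,0,0,0,0],
    [0.026,-0.0325,0,0,0,0,0],
    [0.026,-0.0325,0,0,0,0,0],
    [0.026,-0.0325,0,0,0,0,0],
    [0.026,-0.0325,0,0,0,0,0],
    [0.026,-0.0325,0,0,0,0,0],
    [0.026,-0.0325,0,0,0,0,0],
    [0.026,-0.0325,0,0,0,0,0],
  ],
)

```text
time: 3.28
tool_pos: [0.5005, 0.0624, 0.2588]
ee_rot: [[-0.975, 0.221, 0.0], [0.221, 0.975, 0.0], [-0.0, 0.0, -1.0]]
force: [1.2, 0.6, -0.2]
gripper_width: 0.0927
grasp_force: 0.0
```

>>> drive_tool(
  motion=[
    [0.013,-0.025,0,0,0,0,0],
    [0.013,-0.025,0,0,0,0,0],
    [0,0,0,0,0,0,0],
    [0,0,0,0,0,0,0],
  ],
)

```text
time: 3.62
tool_pos: [0.5257, 0.0135, 0.2584]
ee_rot: [[-0.975, 0.223, -0.0], [0.223, 0.975, 0.0], [0.0, 0.0, -1.0]]
force: [0.4, 0.0, 0.1]
gripper_width: 0.0929
grasp_force: 0.0
```

```bash
python3 - <<'E'
from fit import *
s=ctrl.get_image("scene");p=ctrl.get_image("top")
print(ctrl.observe()["tool_pos"])
cv2.imwrite("pics/g1.png",cv2.resize(s["image"][120:270,200:400,::-1],(800,600),interpolation=cv2.INTER_CUBIC))
E
```

```text
[0.525105   0.01496287 0.25856133]
```

View pics/g1.png

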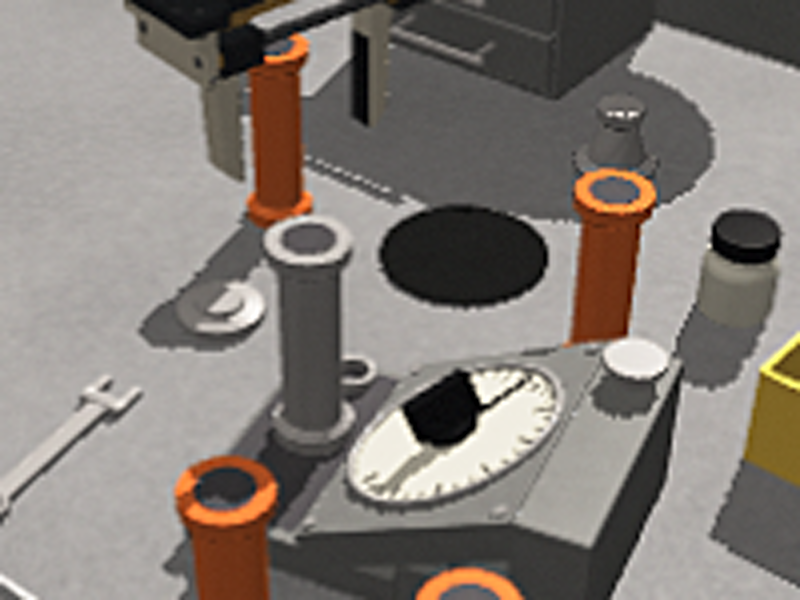

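The fingers hang centred over the grey spool (top flange at crop (310,240)), with free space on both sides. I'll descend to the top flange.

>>> drive_tool(
  motion=[
    [0,0,-0.025,0,0,0,0],
    [0,0,-0.025,0,0,0,0],
    [0,0,-0.02,0,0,0,0],
    [0,0,-0.015,0,0,0,0],
    [0,0,-0.009,0,0,0,0.1],
    [0,0,0,0,0,0,0.2],
    [0,0,0,0,0,0,0.3],
    [0,0,0,0,0,0,0.4],
  ],
  force=15,
)

```text
time: 4.38
tool_pos: [0.526, 0.0147, 0.1658]
ee_rot: [[-0.975, 0.22, 0.002], [0.22, 0.975, -0.0], [-0.002, 0.0, -1.0]]
force: [0.6, -0.7, 0.4]
gripper_width: 0.0708
grasp_force: 0.0
```

>>> drive_tool(
  motion=[
    [0,0,0,0,0,0,0.6],
    [0,0,0,0,0,0,0.8],
    [0,0,0,0,0,0,1],
    [0,0,0,0,0,0,1],
    [0,0,0,0,0,0,1],
    [0,0,0,0,0,0,1],
  ],
  force=40,
)

```text
time: 4.88
tool_pos: [0.526, 0.0145, 0.1653]
ee_rot: [[-0.975, 0.221, 0.002], [0.221, 0.975, 0.0], [-0.001, 0.001, -1.0]]
force: [0.6, 2.0, 6.4]
gripper_width: 0.0549
grasp_force: 40.0
```

>>> drive_tool(
  motion=[
    [0,0,0.01,0,0,0,1],
    [0,0,0.015,0,0,0,1],
    [0,0,0.02,0,0,0,1],
    [0,0,0.02,0,0,0,1],
    [0,0,0,0,0,0,1],
  ],
)

```text
time: 5.3
tool_pos: [0.5266, 0.0142, 0.233]
ee_rot: [[-0.975, 0.221, 0.004], [0.221, 0.975, -0.0], [-0.004, 0.001, -1.0]]
force: [1.7, 0.5, -4.2]
gripper_width: 0.0548
grasp_force: 40.0
```

```bash
python3 - <<'E'
from fit import *
s=ctrl.get_image("scene");o=ctrl.observe();print(o["tool_pos"],o["force"],o["gripper_width"])
cv2.imwrite("pics/g2.png",cv2.resize(s["image"][120:270,200:400,::-1],(800,600),interpolation=cv2.INTER_CUBIC))
E
```

```text
[0.52599203 0.0142777  0.23086123] [ 0.45713882  0.06666219 -5.16100465] 0.05439387583622534
```

View pics/g2.png

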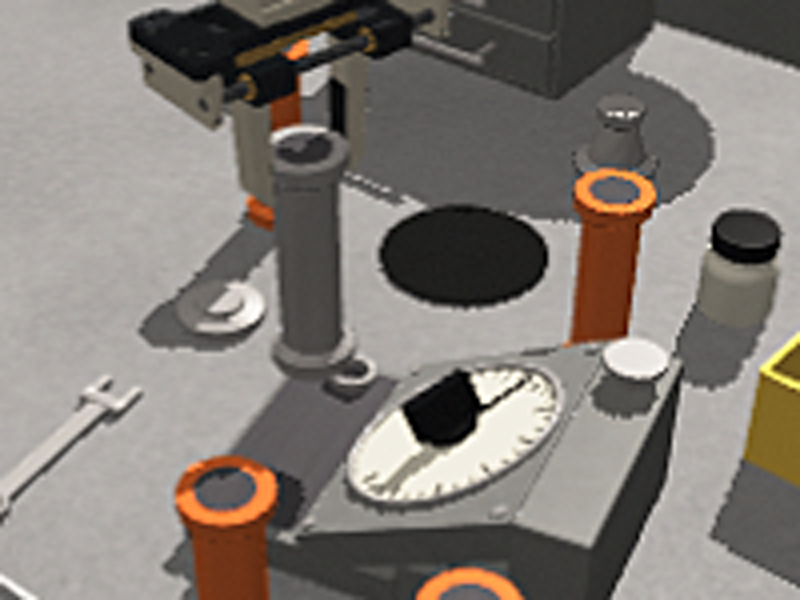

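The spool is lifted off the deck (crop (310,250)) and hangs upright in the grip. Next I'll carry it to the mat.

>>> drive_tool(
  motion=[
    [-0.003,0.013,0,0,0,0,1],
    [-0.005,0.022,0,0,0,0,1],
    [-0.006,0.027,0,0,0,0,1],
    [-0.006,0.027,0,0,0,0,1],
    [-0.006,0.027,0,0,0,0,1],
    [-0.006,0.027,0,0,0,0,1],
    [-0.006,0.027,0,0,0,0,1],
    [-0.006,0.027,0,0,0,0,1],
  ],
)

```text
time: 6.02
tool_pos: [0.4798, 0.2129, 0.2279]
ee_rot: [[-0.975, 0.221, -0.003], [0.221, 0.975, -0.001], [0.003, -0.002, -1.0]]
force: [0.5, 1.7, -5.0]
gripper_width: 0.0548
grasp_force: 40.0
```

>>> drive_tool(
  motion=[
    [-0.006,0.025,0,0,0,0,1],
    [-0.005,0.02,0,0,0,0,1],
    [-0.004,0.015,0,0,0,0,1],
    [-0.002,0.01,-0.01,0,0,0,1],
    [0,0,-0.025,0,0,0,1],
    [0,0,-0.025,0,0,0,1],
    [0,0,-0.015,0,0,0,1],
    [0,0,0,0,0,0,1],
  ],
)

```text
time: 6.68
tool_pos: [0.4619, 0.2803, 0.1498]
ee_rot: [[-0.975, 0.221, -0.007], [0.221, 0.975, -0.004], [0.006, -0.005, -1.0]]
force: [-1.7, -1.6, -5.4]
gripper_width: 0.0546
grasp_force: 40.0
```

```bash
python3 - <<'E'
from fit import *
s=ctrl.get_image("scene");p=ctrl.get_image("top");o=ctrl.observe();print(o["tool_pos"],o["force"],o["gripper_width"])
print(np.array(o["ee_rot"]).round(3))
a,b=s["image"][100:250,220:420,::-1],p["image"][180:330,75:275,::-1]
cv2.imwrite("pics/g3.png",cv2.resize(np.hstack([a,b]),(800,300),interpolation=cv2.INTER_CUBIC))
E
```

```text
[0.46394757 0.28116487 0.15369988] [ 0.03445009 -0.66667924 -4.09163032] 0.05473479600051388
[[-0.975  0.221 -0.002]
 [ 0.221  0.975 -0.001]
 [ 0.002 -0.001 -1.   ]]
```

View pics/g3.png

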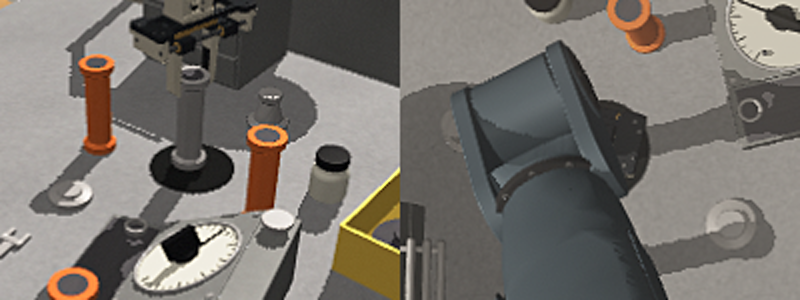

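The spool hangs upright over the mat's middle (crop (190,160)), slightly above it. I'll lower it gently.

>>> drive_tool(
  motion=[
    [0,0,-0.006,0,0,0,1],
    [0,0,-0.003,0,0,0,1],
    [0,0,-0.002,0,0,0,1],
    [0,0,0,0,0,0,1],
    [0,0,0,0,0,0,1],
  ],
)

```text
time: 7.2
tool_pos: [0.4646, 0.2814, 0.1439]
ee_rot: [[-0.975, 0.221, 0.0], [0.221, 0.975, 0.0], [-0.0, 0.0, -1.0]]
force: [0.2, -0.4, -4.3]
gripper_width: 0.0546
grasp_force: 40.0
```

>>> drive_tool(
  motion=[
    [0,0,-0.002,0,0,0,1],
    [0,0,0,0,0,0,1],
    [0,0,0,0,0,0,1],
  ],
)

```text
time: 7.45
tool_pos: [0.4645, 0.2814, 0.1417]
ee_rot: [[-0.975, 0.221, -0.0], [0.221, 0.975, 0.0], [0.0, 0.0, -1.0]]
force: [0.4, -0.0, -4.9]
gripper_width: 0.0547
grasp_force: 40.0
```

>>> drive_tool(
  motion=[
    [0,0,-0.0015,0,0,0,1],
    [0,0,0,0,0,0,1],
    [0,0,-0.001,0,0,0,1],
    [0,0,0,0,0,0,1],
    [0,0,0,0,0,0,1],
  ],
)

```text
time: 7.87
tool_pos: [0.4647, 0.2815, 0.1394]
ee_rot: [[-0.975, 0.221, 0.0], [0.221, 0.975, 0.0], [-0.0, 0.0, -1.0]]
force: [0.1, 0.1, -1.0]
gripper_width: 0.0548
grasp_force: 40.0
```

>>> drive_tool(
  motion=[
    [0,0,-0.0005,0,0,0,1],
    [0,0,0,0,0,0,1],
    [0,0,0,0,0,0,0.4],
    [0,0,0,0,0,0,0.35],
    [0,0,0,0,0,0,0.25],
    [0,0,0,0,0,0,0.1],
    [0,0,0,0,0,0,0],
    [0,0,0,0,0,0,0],
  ],
)

```text
time: 8.53
tool_pos: [0.4645, 0.2814, 0.1386]
ee_rot: [[-0.975, 0.221, -0.0], [0.221, 0.975, -0.0], [0.0, -0.0, -1.0]]
force: [-0.4, -0.2, 0.6]
gripper_width: 0.0825
grasp_force: 0.0
```

>>> drive_tool(
  motion=[
    [0,0,0.01,0,0,0,0],
    [0,0,0.02,0,0,0,0],
    [0,0,0.03,0,0,0,0],
    [0,0,0.03,0,0,0,0],
    [0,0,0.02,0,0,0,0],
    [0,0,0,0,0,0,0],
  ],
)

```text
time: 9.03
tool_pos: [0.466, 0.2822, 0.2537]
ee_rot: [[-0.975, 0.221, 0.007], [0.221, 0.975, 0.003], [-0.006, 0.005, -1.0]]
force: [0.5, -0.4, -0.1]
gripper_width: 0.093
grasp_force: 0.0
```

```bash
python3 - <<'E'
from fit import *
s=ctrl.get_image("scene");o=ctrl.observe();print(o["tool_pos"],o["joints"],o["gripper_width"])
print(np.array(o["ee_rot"]).round(4).tolist())
m=pick("spool",s,(317,160));print(m is not None)
if m is not None: print(fit(lambda a:spool([a[0],a[1],.004]),[.4647,.2815],[(s,m)],[.01,.01]))
# knob geometry
q=np.load("con.npy");a=np.radians(26);R=Rz(q[2])@np.array([[np.cos(a),0,-np.sin(a)],[0,1,0],[np.sin(a),0,np.cos(a)]])
n=R[:,2];c=np.array([q[0],q[1],.075])+R@[0,.001,0]
from scipy.spatial.transform import Rotation as Ro
Rt=np.array(o["ee_rot"])
for phi in(54,54+180):
    x=R@[np.cos(np.radians(phi)),np.sin(np.radians(phi)),0];z=-n
    for sg in(1,):
        T=np.c_[x,np.cross(z,x),z]
        rv=Ro.from_matrix(T@Rt.T).as_rotvec();print(phi,"rotvec",rv.round(3),np.degrees(np.linalg.norm(rv)).round(1))
        print(T.round(3).tolist())
print("n",n.round(4),"dial",c.round(4),"tcp@11mm",(c+.011*n).round(4),"tcp@100",(c+.1*n).round(4))
E
```

```text
[0.46526674 0.28180108 0.25116569] [ 2.62983489e+01  1.74989207e+01  9.34776504e+01  3.96057915e-05
  6.87713491e+01 -5.09383497e+01] 0.09268374015126868
[[-0.9753, 0.2209, 0.0039], [0.2209, 0.9753, 0.0019], [-0.0034, 0.0028, -1.0]]
True
(array([0.46334444, 0.28041013]), np.float64(0.05811589291765503))
54 rotvec [ 0.462 -0.229 -1.714] 102.5
[[0.332, 0.841, 0.427], [0.908, -0.408, 0.099], [0.258, 0.355, -0.899]]
234 rotvec [-0.226 -0.437  1.367] 83.2
[[-0.332, -0.841, 0.427], [-0.908, 0.408, 0.099], [-0.258, -0.355, -0.899]]
n [-0.427  -0.0991  0.8988] dial [0.6339 0.0291 0.075 ] tcp@11mm [0.6292 0.028  0.0849] tcp@100 [0.5912 0.0192 0.1649]
```

The spool stands on the mat at about (0.464, 0.281), within 2 mm of its centre. Next I'll go above the knob, tilting and turning the tool to the bar.

>>> drive_tool(
  motion=[
    [0.0084,-0.0175,0.01,0.0308,-0.0153,-0.1143,0],
    [0.0084,-0.0175,0,0.0308,-0.0153,-0.1143,0],
    [0.0084,-0.0175,0,0.0308,-0.0153,-0.1143,0.1],
    [0.0084,-0.0175,0,0.0308,-0.0153,-0.1143,0.2],
    [0.0084,-0.0175,0,0.0308,-0.0153,-0.1143,0.3],
    [0.0084,-0.0175,0,0.0308,-0.0153,-0.1143,0.4],
    [0.0084,-0.0175,0,0.0308,-0.0153,-0.1143,0.45],
    [0.0084,-0.0175,0,0.0308,-0.0153,-0.1143,0.45],
  ],
)

```text
time: 9.8
tool_pos: [0.5314, 0.1403, 0.2573]
ee_rot: [[-0.416, 0.885, 0.208], [0.908, 0.389, 0.159], [0.059, 0.255, -0.965]]
force: [-0.0, 0.7, 0.4]
gripper_width: 0.0576
grasp_force: 0.0
```

>>> drive_tool(
  motion=[
    [0.0084,-0.0175,-0.01,0.0308,-0.0153,-0.1143,0.45],
    [0.0084,-0.0175,-0.01,0.0308,-0.0153,-0.1143,0.45],
    [0.0084,-0.0175,-0.01,0.0308,-0.0153,-0.1143,0.45],
    [0.0084,-0.0175,-0.01,0.0308,-0.0153,-0.1143,0.45],
    [0.0084,-0.0175,-0.01,0.0308,-0.0153,-0.1143,0.45],
    [0.0084,-0.0175,-0.01,0.0308,-0.0153,-0.1143,0.45],
    [0.0084,-0.0175,-0.01,0.0308,-0.0153,-0.1143,0.45],
    [0,0,0,0,0,0,0.45],
  ],
)

```text
time: 10.47
tool_pos: [0.5894, 0.0171, 0.1852]
ee_rot: [[0.339, 0.84, 0.423], [0.904, -0.415, 0.101], [0.26, 0.348, -0.901]]
force: [-0.5, 0.6, 0.3]
gripper_width: 0.0512
grasp_force: 0.0
```

>>> drive_tool(
  motion=[
    [0,0,0,0,0,0,0.45],
    [0,0,0,0,0,0,0.45],
  ],
)

```text
time: 10.63
tool_pos: [0.5901, 0.0194, 0.1884]
ee_rot: [[0.329, 0.844, 0.425], [0.908, -0.406, 0.103], [0.259, 0.352, -0.899]]
force: [0.4, 0.7, 0.1]
gripper_width: 0.0511
grasp_force: 0.0
```

```bash
cat > need.py <<'E'
from fit import *
from scipy.spatial.transform import Rotation as Ro
import sys
q=np.load("con.npy");a=np.radians(26);R=Rz(q[2])@np.array([[np.cos(a),0,-np.sin(a)],[0,1,0],[np.sin(a),0,np.cos(a)]])
n=R[:,2];c=np.array([q[0],q[1],.075])+R@[0,.001,0]
def need(phi,h):
    o=ctrl.observe();x=R@[np.cos(np.radians(phi)),np.sin(np.radians(phi)),0];T=np.c_[x,np.cross(-n,x),-n]
    print("shift",(c+h*n-o["tool_pos"]).round(4),"rot",Ro.from_matrix(T@np.array(o["ee_rot"]).T).as_rotvec().round(4),"J",np.round(o["joints"],1),o["gripper_width"],o["force"],o["wrist_torque"],o["time"])
if __name__=="__main__": need(float(sys.argv[1]),float(sys.argv[2]))
E
python3 need.py 54 .1
python3 - <<'E'
from fit import *
s=ctrl.get_image("scene")
cv2.imwrite("pics/k1.png",cv2.resize(s["image"][130:280,220:420,::-1],(800,600),interpolation=cv2.INTER_CUBIC))
E
```

```text
shift [ 0.0011 -0.0003 -0.0235] rot [-0.0025 -0.0022 -0.0039] J [ -6.8  16.4 109.2  17.2  31.    3.1] 0.051095127893016214 [0.37022849 0.73956692 0.07052324] [-0.14657431  0.30319422 -0.01612896] 10.6333
```

View pics/k1.png

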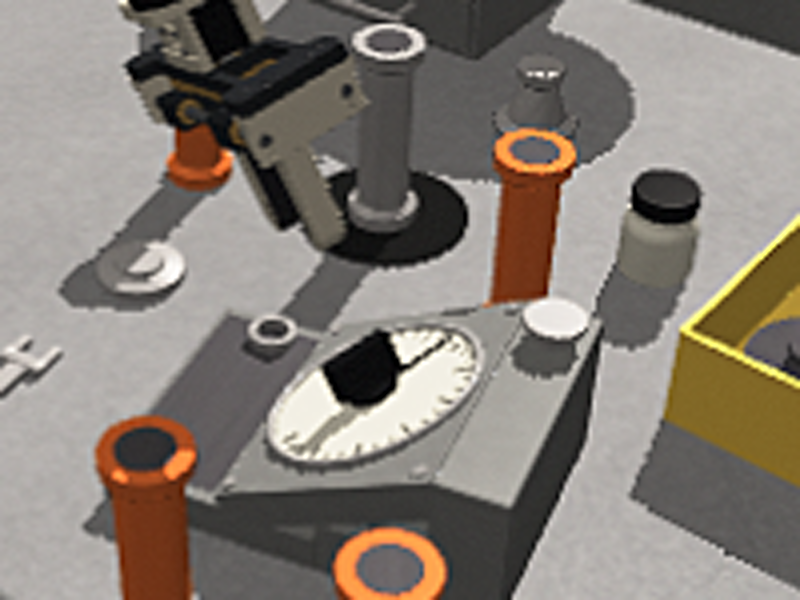

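The spool stands upright on the mat (crop (385,210)). The gripper hangs tilted above the knob (crop (365,370)), with its fingers across the bar. I'll approach along the knob axis.

>>> drive_tool(
  motion=[
    [0.001,0,-0.012,0,0,-0.003,0.45],
    [0,0,-0.0115,0,0,0,0.45],
    [0.0085,0.002,-0.018,0,0,0,0.45],
    [0.0085,0.002,-0.018,0,0,0,0.45],
    [0.0065,0.0015,-0.0135,0,0,0,0.45],
    [0,0,0,0,0,0,0.45],
  ],
)

```text
time: 11.18
tool_pos: [0.6146, 0.0255, 0.1136]
ee_rot: [[0.332, 0.843, 0.424], [0.907, -0.409, 0.102], [0.259, 0.35, -0.9]]
force: [-0.4, 0.7, -1.1]
gripper_width: 0.0509
grasp_force: 0.0
```

```bash
python3 need.py 54 .012
```

```text
shift [ 0.0142  0.0024 -0.0279] rot [-0.003  -0.0038 -0.0007] J [ -5.7  25.5 108.8  21.9  22.6  -1.4] 0.050945341721073324 [-0.44457784  0.69971511 -1.12882583] [-0.15714892  0.33727461  0.0086106 ] 11.1833
```

>>> drive_tool(
  motion=[
    [0.006,0.001,-0.0115,0,0,0,0.45],
    [0.005,0.001,-0.01,0,0,0,0.45],
    [0.0025,0.0005,-0.005,0,0,0,0.45],
    [0,0,0,0,0,0,0.55],
    [0,0,0,0,0,0,0.65],
    [0,0,0,0,0,0,0.75],
    [0,0,0,0,0,0,0.85],
    [0,0,0,0,0,0,0.9],
  ],
  force=10,
)

```text
time: 11.85
tool_pos: [0.6286, 0.0268, 0.0897]
ee_rot: [[0.334, 0.84, 0.427], [0.906, -0.411, 0.101], [0.26, 0.353, -0.899]]
force: [-0.1, -0.6, -0.0]
gripper_width: 0.0227
grasp_force: 0.0
```

>>> drive_tool(
  motion=[
    [0,0,0,0,0,0,1],
    [0,0,0,0,0,0,1],
    [0,0,0,0,0,0,1],
    [0,0,0,0,0,0,1],
  ],
  force=20,
)

```text
time: 12.18
tool_pos: [0.6288, 0.0267, 0.0896]
ee_rot: [[0.334, 0.84, 0.427], [0.906, -0.411, 0.101], [0.26, 0.353, -0.898]]
force: [-0.6, -1.6, 4.1]
gripper_width: 0.013
grasp_force: 19.9
```

```bash
python3 need.py 54 .012
```

```text
shift [-0.      0.0012 -0.0038] rot [-0.0029  0.      0.0022] J [ -5.4  29.  107.5  23.9  20.2  -3.1] 0.013009374839183343 [-0.62347628 -1.61210533  4.1200095 ] [-0.32233341  0.12362207 -0.09602817] 12.1833
```

>>> drive_tool(
  motion=[
    [0,0,0,-0.0427,-0.0099,0.0899,1],
    [0,0,0,-0.0427,-0.0099,0.0899,1],
    [0,0,0,-0.0427,-0.0099,0.0899,1],
    [0,0,0,-0.0427,-0.0099,0.0899,1],
    [0,0,0,-0.0427,-0.0099,0.0899,1],
    [0,0,0,-0.0427,-0.0099,0.0899,1],
    [0,0,0,-0.0427,-0.0099,0.0899,1],
    [0,0,0,-0.0427,-0.0099,0.0899,1],
  ],
)

```text
time: 12.85
tool_pos: [0.6297, 0.0267, 0.09]
ee_rot: [[-0.374, 0.823, 0.428], [0.924, 0.368, 0.099], [-0.076, 0.433, -0.898]]
force: [4.5, -0.0, 2.0]
gripper_width: 0.013
grasp_force: 20.0
```

>>> drive_tool(
  motion=[
    [0,0,0,-0.0427,-0.0099,0.0899,1],
    [0,0,0,-0.0427,-0.0099,0.0899,1],
    [0,0,0,-0.0427,-0.0099,0.0899,1],
    [0,0,0,-0.0427,-0.0099,0.0899,1],
    [0,0,0,0,0,0,1],
  ],
)

```text
time: 13.27
tool_pos: [0.6301, 0.0269, 0.0902]
ee_rot: [[-0.665, 0.611, 0.428], [0.707, 0.7, 0.099], [-0.239, 0.368, -0.898]]
force: [7.3, 2.7, 1.2]
gripper_width: 0.0128
grasp_force: 19.9
```

```bash
python3 need.py 132 .012
```

```text
shift [-0.0013  0.001  -0.0045] rot [-0.0673 -0.0143  0.1423] J [ -5.3  29.1 107.3  23.5  20.2 -71.7] 0.012772247751540743 [7.29822096 2.68848663 1.18676145] [ 0.26870207 -0.90246689  0.12031146] 13.2667
```

>>> drive_tool(
  motion=[
    [0.001,0.0003,0.0005,-0.0214,-0.005,0.0449,1],
    [0,0,0,-0.0214,-0.005,0.0449,1],
    [0,0,0,-0.0128,-0.003,0.027,1],
    [0,0,0,0,0,0,1],
  ],
)

```text
time: 13.6
tool_pos: [0.6302, 0.0271, 0.0903]
ee_rot: [[-0.737, 0.524, 0.427], [0.614, 0.783, 0.099], [-0.282, 0.335, -0.899]]
force: [2.2, -0.8, 4.4]
gripper_width: 0.0128
grasp_force: 19.9
```

```bash
python3 need.py 132 .012
```

```text
shift [-0.0014  0.0008 -0.0045] rot [-0.0135 -0.0036  0.0299] J [ -5.2  29.1 107.3  23.2  20.4 -78.6] 0.012774237315912318 [ 2.19982907 -0.80863217  4.43580541] [-0.05369868 -0.43818726 -0.00262932] 13.6
```

>>> drive_tool(
  motion=[
    [0,0,0,-0.0128,-0.003,0.027,1],
    [0,0,0,-0.0128,-0.003,0.027,1],
    [0,0,0,0,0,0,1],
  ],
)

```text
time: 13.85
tool_pos: [0.6303, 0.0272, 0.0903]
ee_rot: [[-0.766, 0.48, 0.427], [0.567, 0.818, 0.099], [-0.302, 0.318, -0.899]]
force: [2.7, -0.4, 4.2]
gripper_width: 0.0128
grasp_force: 19.9
```

```bash
python3 need.py 132 .012
```

```text
shift [-0.0015  0.0007 -0.0045] rot [ 0.0116  0.0024 -0.023 ] J [ -5.2  29.1 107.3  23.2  20.4 -81.9] 0.012767008328518915 [ 2.70403536 -0.35990101  4.20111455] [ 0.07325532 -0.60243204 -0.02668022] 13.85
```

>>> drive_tool(
  motion=[
    [0,0,0,-0.0128,-0.003,0.027,1],
    [0,0,0,-0.0128,-0.003,0.027,1],
    [0,0,0,0,0,0,1],
  ],
)

```text
time: 14.1
tool_pos: [0.6302, 0.0272, 0.0903]
ee_rot: [[-0.793, 0.434, 0.427], [0.518, 0.85, 0.099], [-0.32, 0.299, -0.899]]
force: [3.3, 0.7, 4.8]
gripper_width: 0.0129
grasp_force: 20.5
```

```bash
python3 need.py 132 .012
```

```text
shift [-0.0014  0.0007 -0.0045] rot [ 0.0366  0.0082 -0.0758] J [ -5.2  29.1 107.3  23.2  20.4 -85.3] 0.012931073814232589 [3.28658706 0.74694685 4.84133202] [ 0.28813861 -0.53911662 -0.37434286] 14.1
```

>>> drive_tool(
  motion=[
    [0,0,0,-0.0128,-0.003,0.027,1],
    [0,0,0,-0.0128,-0.003,0.027,1],
    [0,0,0,0,0,0,1],
  ],
)

```text
time: 14.35
tool_pos: [0.6303, 0.0271, 0.0903]
ee_rot: [[-0.818, 0.386, 0.427], [0.466, 0.879, 0.098], [-0.337, 0.28, -0.899]]
force: [3.2, 0.6, 5.7]
gripper_width: 0.0132
grasp_force: 21.6
```

```bash
python3 need.py 132 .012
```

```text
shift [-0.0015  0.0007 -0.0045] rot [ 0.0623  0.0143 -0.1295] J [ -5.2  29.1 107.3  23.2  20.3 -88.7] 0.013205241681636079 [3.19474706 0.60265271 5.65645051] [ 0.34150523 -0.69477618 -0.51103496] 14.35
```

The resisting torque has jumped to about 0.5 N m and the pads are wedging, so the knob is at its stop. I'll release and back out along the axis.

>>> drive_tool(
  motion=[
    [0,0,0,0,0,0,0.8],
    [0,0,0,0,0,0,0.7],
    [0,0,0,0,0,0,0.6],
    [0,0,0,0,0,0,0.5],
    [0,0,0,0,0,0,0.5],
    [-0.005,-0.001,0.01,0,0,0,0.5],
    [-0.0085,-0.002,0.018,0,0,0,0.5],
    [-0.0085,-0.002,0.018,0,0,0,0.5],
  ],
)

```text
time: 15.02
tool_pos: [0.6065, 0.0221, 0.136]
ee_rot: [[-0.82, 0.386, 0.424], [0.465, 0.88, 0.099], [-0.335, 0.278, -0.9]]
force: [0.2, 0.2, -0.6]
gripper_width: 0.0466
grasp_force: 0.0
```

>>> drive_tool(
  motion=[
    [-0.0128,-0.003,0.027,0,0,0,0.5],
    [-0.0128,-0.003,0.027,0,0,0,0.5],
    [-0.02,0,0.03,0,0,0,0.5],
    [-0.025,0,0.025,0,0,0,0.5],
    [-0.035,0,0.015,0,0,0,0.5],
    [-0.035,0,0.015,0,0,0,0.5],
    [-0.035,0,0,0,0,0,0.5],
    [-0.035,0,0,0,0,0,0.5],
  ],
)

```text
time: 15.68
tool_pos: [0.395, 0.0163, 0.2754]
ee_rot: [[-0.818, 0.385, 0.427], [0.465, 0.88, 0.098], [-0.338, 0.279, -0.899]]
force: [-0.3, -0.2, 0.7]
gripper_width: 0.0467
grasp_force: 0.0
```

```bash
python3 - <<'E'
from need import *
p=ctrl.get_image("top");s=ctrl.get_image("scene");o=ctrl.observe();print(o["tool_pos"],o["time"])
out=[]
for v in(p,s):
    g=np.linspace(.085,-.085,400);U,V=np.meshgrid(g,g)
    X=np.c_[V.ravel(),U.ravel(),0*U.ravel()]@R.T+[q[0],q[1],.075]
    uv=proj(v,X).astype(np.float32).reshape(400,400,2)
    out.append(cv2.remap(v["image"],uv[...,0],uv[...,1],cv2.INTER_CUBIC)[...,::-1])
cv2.imwrite("pics/dial2.png",np.hstack(out))
cv2.imwrite("pics/end.png",s["image"][...,::-1])
E
```

```text
[0.39300198 0.01648581 0.27491689] 15.7833
```

View pics/dial2.png

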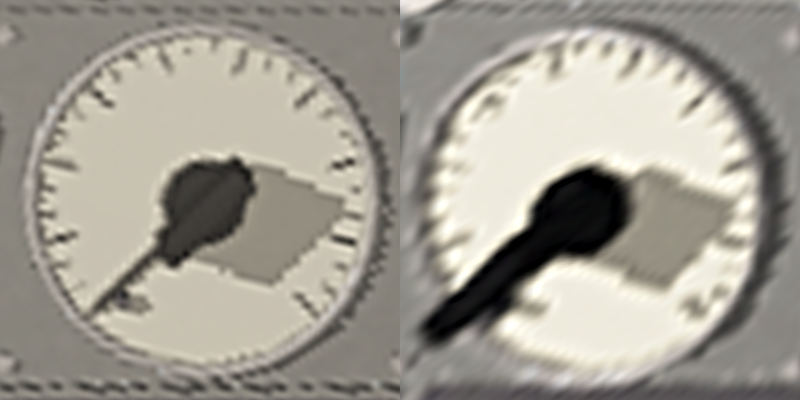

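View pics/end.png

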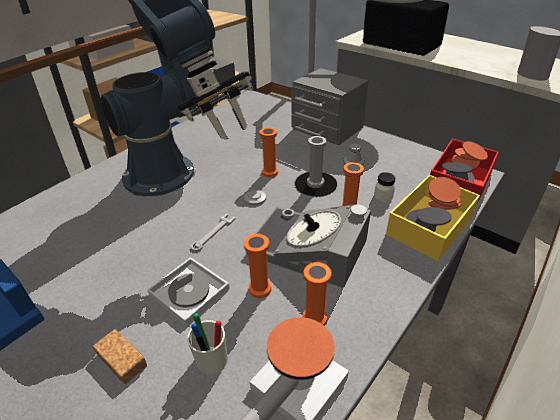

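The pointer now lies at the lower left beside the pin (tip at (93,310), pin at (122,300)). The spool stands on the mat at (317,165), everything else is where it was, and the arm is clear.

```bash
python3 -c "
from bench import ctrl
print(ctrl.hand_in())"
```

```text
the job is handed in; nothing more can be done
None
```

The job is handed in: the spool stands upright wholly on the mat, the knob was turned back to its zero stop and released, and the other things were left where they were; no verdict came back.

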